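Find the passed parts crate and push it to the dispatch line

ROBOT

A 7-joint arm with a two-finger parallel gripper is mounted at the origin on the work surface. World frame = base frame: x ahead of the robot, y to its left, z up, the work surface at z = 0. Lengths are in m, angles in rad, forces in N, time in s.
With the tool pointing down it reaches from about 0.4 to 0.875 m from the base axis. Payload 19.3 kg.
Tool frame: the origin (TCP) lies at the very end of the fingers, on their centre line; the grasp point (between the pads) lies 19 mm behind it; z points along the fingers, y is the direction in which the jaws open and shut (so a half turn about z gives the same grasp; the last joint's range is limited). The gripper opens to 85 mm and grips with 20 to 120 N. Pads are 22 mm wide; open, the fingers measure 114 mm over their backs; the gripper's body (76 mm by 85 mm) begins 54 mm behind the grasp point. The pads swing forward as they close: fully open they stand 13 mm farther back than shut.
Start: joints at [1.217, 0.521, -0.036, 1.599, 0.021, 1.021, -0.113], TCP at [0.175, -0.6, 0.197] pointing down, gripper open.
Joint ranges: [-2.91, 2.91], [-0.3, 2.13], [-1.5, 1.42], [0.17, 2.43], [-1.26, 4.41], [0.16, 1.93], [-2.52, 2.52]. Speed limits (rad/s): [1.89, 1.89, 2.39, 2.39, 3.01, 3.01, 3.01].

INTERFACE

Orientations are given as [roll, pitch, yaw] about the fixed x, y, z axes, in that order (R = Rz(yaw) Ry(pitch) Rx(roll)).
In Python, from workcell import bot, grab_frame, calibration, workorder gives the robot as it stands.
- The arm moves only by the tool move_arm, never from a script. Its arguments are lists of equal length, an entry for each row: "jaw": the closure in counts, from 0 (fully open) to 255 (shut); "dp": the shift along the tool's x, y, z in units of 800 mm (1.0 is 800 mm), a list of three; "rotation": the turn, a rotation vector about the tool's x, y, z in units of pi rad (1.0 is pi rad), a list of three. In form: {"jaw": [jaw, ...], "dp": [[dx, dy, dz], ...], "rotation": [[rx, ry, rz], ...]}. A call has 1 to 10 rows; each row shifts and turns the commanded pose from where the row before left it, along the tool's axes as they then stand; what a row does not reach is not made up. A row lasts 1/8 s, in which the tool goes at most 62.5 mm and 10.7 degrees, less where a joint would pass 70% of its speed; a pose out of reach is approached as far as the arm can. A call with a number of a shift or a turn outside -1 to 1 is refused whole. A call with a gripper value outside its range is refused whole. The fingers move at their own pace and stop on an object; "squeeze" is the grip in N (left out, the last holds). Time passes only in rows, so rows that do not move let the fingers close. It gives the time, the measured TCP pose, the force and the opening at its end, in the units of the state.
- bot.observe(): the state, without advancing time (a new reading comes with each control period).
- grab_frame(name): name is "side" or "top" or "wrist"; returns the picture (400x640x3 uint8, blue, green, red); there is no depth.
- calibration(name): a dict with "camera_matrix" (3x3 intrinsics, pixels), "dist" ([k1, k2, p1, p2, k3] as OpenCV has them; the pictures are not rectified), "T" (4x4, takes a point from camera to world coordinates). Camera axes: x right, y down, z forward; pixel columns grow to the right and rows downward; lengths in m; the calibration is good to about 2 mm. A picture is of the moment at which its call begins: read the wrist's pose just before it. calibration takes no time and is no camera call; for the wrist camera it gives the pose at the moment of the call.
- workorder.job_done(): hands the job in, once; it reports no verdict.
The state is a dict: "clock": time; "qpos": joint angles; "qd": joint speeds; "joint_efforts": joint torques, N m; "position": TCP position; "tool_rot": TCP orientation; "force": force on the tool from outside, world axes, zero at the start; "moment": the same for the moment, N m; "grip_width": finger opening in m.
Only numpy, scipy, OpenCV 4.12 (cv2) and the standard library are available. Lean on these libraries where they do the work, as an engineer would, in place of code of your own. Each camera call takes 0.05 s, during which the arm holds its last target. There are 200 camera calls.

TASK

One of the two blue crates carries a round green inspection stamp underneath. With the fingertips and without gripping or lifting, tip each crate over towards the robot onto its side so that its underside faces away from the robot, and then push the stamped one, still lying on its side, away from the robot until its stamped face stands over the yellow line. Leave the other crate lying on its side well short of the line, and everything else where it is.

Things in the scene. Friction and masses are not known exactly. Their poses are not given: they have to be found in the camera images.
- crate_1: A closed blue crate with grey lid and white label, rigid box 90 (x) x 140 (y) x 120 (z) mm, 0.35 to 0.7 kg, too wide to grip; both crates look alike from above. Starts upright, its x axis pointing away from the robot (within 15 degrees). Origin: centre of its underside; x, y along its sides, z towards its lid. Lying tipped, its x axis points up and its z axis to the robot.
- crate_2: The other crate, of the same shape, size and range of mass: 90 x 140 x 120 mm; origin: centre of its underside, axes as for crate_1. Either crate, drawn towards the robot by the upper part of its far side (about 100 mm up), pivots on its near lower edge, goes over centre at about 37 degrees and drops onto its near side.
- crate_1_mid (a point): Middle of crate_1, 60 mm above its underside.
- crate_2_mid (a point): Middle of crate_2, 60 mm above its underside.
- stamp (a point): Centre of the round green and white stamp, 68 mm across, on the underside of one of the two crates; hidden until that crate is tipped.
- dispatch_line: Yellow line painted flat on the plate, 50 mm wide (its x) and 840 mm long (its y), beyond the crates; nothing to bump into. Origin: its centre; its x axis points away from the robot.
- ring_gauge: Bystander: steel ring, 36 mm across, 20 mm high, loose. Origin: centre of its underside.
- v_block: Bystander: dark steel V-block about 50 x 50 x 40 mm, loose. Origin: centre of its underside.
- cleaner_bottle: Bystander: bottle with a red cap, 54 mm across, 130 mm high, loose. Origin: centre of its underside.
- plug_gauge: Bystander: aluminium plug gauge standing upright, 28 mm across, 100 mm high, loose. Origin: centre of its underside.
- gauge_block: Bystander: steel gauge block 35 x 12 x 30 mm, loose. Origin: centre of its underside.
- stylus_cup: Bystander: white open cup, 70 mm across, 70 mm high, loose. Origin: centre of its underside.
Mind the look-alikes: they are no part of the job. What is shaped like the crate_2 but red is not meant.

How it is judged:
By the outcome, as a careful person would: the job done as asked, in the order asked, and still so for the second after the job is handed in, with the robot touching nothing.
It also fails if it takes over 72 s, if anything falls off the work surface, if the arm or the gripper's body presses on something with over 40 N, if the wrist force passes 120 N, or if a joint passes its speed limit or range.

## Working session

There is one attempt and no reset: what is moved stays moved. The work goes in short steps, Python scripts to look and compute and a tool call to move; the robot and the scene stay as the last step left them, time stands still between calls to the robot, and variables do not carry over. Pictures are saved under pics/ and viewed, about 8 in all and at most 12, crops included, and the job is handed in when it is done.

Besides the shell and the picture viewer there is one more tool, called after "Request:" by a JSON object that holds its "name" and its "arguments", one argument or row to a line. move_arm: Moves the arm, as the interface text tells. Shifts and turns lie within -1 to 1; 1 stands for 800 mm of shift or pi rad of turn. Its arguments: {"type":"object","properties":{"jaw":{"type":"array","items":{"type":"number"}},"dp":{"type":"array","items":{"type":"array","items":{"type":"number","minimum":-1,"maximum":1}}},"rotation":{"type":"array","items":{"type":"array","items":{"type":"number","minimum":-1,"maximum":1}}},"squeeze":{"type":"number"}},"required":["jaw","dp","rotation"]}

```bash
ls; mkdir -p pics; python3 - <<'E'
from workcell import bot, grab_frame, calibration
import cv2,numpy as np
s=bot.observe();print({k:np.round(v,3) for k,v in s.items()})
a=[]
for n in("top","side"):
    f=grab_frame(n);cv2.imwrite(f"pics/{n}0.png",f)
    c=calibration(n);print(n,np.round(c["camera_matrix"],1).tolist(),np.round(c["dist"],3),np.round(c["T"],3).tolist())
E
```

```text
pics
{'clock': np.float64(0.0), 'qpos': array([ 1.217,  0.522, -0.036,  1.6  ,  0.021,  1.021, -0.113]), 'qd': array([-0.001,  0.   , -0.001,  0.   , -0.001, -0.001, -0.001]), 'joint_efforts': array([-3.0000e-03, -9.2713e+01,  1.9770e+00, -3.6993e+01,  1.7000e-02,
        8.0000e-03,  0.0000e+00]), 'position': array([ 0.175, -0.6  ,  0.197]), 'tool_rot': array([-3.14 ,  0.   ,  0.284]), 'force': array([-0.353,  0.573,  0.149]), 'moment': array([ 0.021, -0.038,  0.018]), 'grip_width': np.float64(0.086)}
top [[397.6, 0.0, 314.9], [0.0, 397.6, 199.3], [0.0, 0.0, 1.0]] [-0.096  0.     0.     0.     0.   ] [[-0.006, -0.99, 0.14, 0.261], [-1.0, 0.002, -0.026, 0.006], [0.025, -0.14, -0.99, 1.317], [0.0, 0.0, 0.0, 1.0]]
side [[415.5, 0.0, 319.3], [0.0, 415.5, 202.6], [0.0, 0.0, 1.0]] [0.009 0.    0.    0.    0.   ] [[0.961, -0.215, 0.173, 0.271], [-0.276, -0.751, 0.6, -0.712], [0.001, -0.624, -0.781, 0.951], [0.0, 0.0, 0.0, 1.0]]
```

View pics/top0.png

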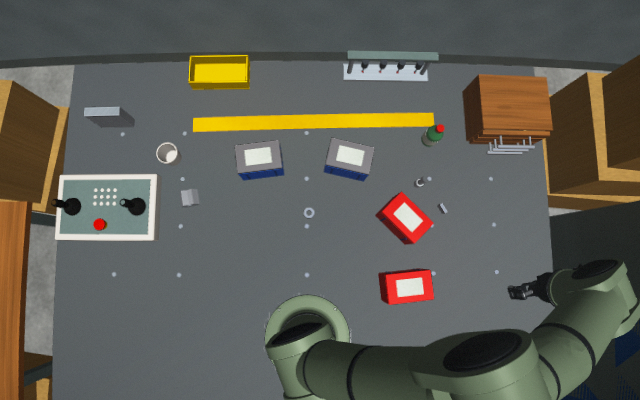

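View pics/side0.png

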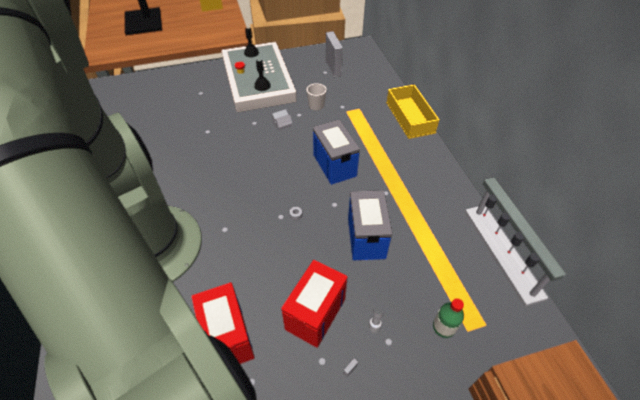

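The top picture shows two blue crates with grey lids, at (259,159) and (349,159). The red boxes at (404,218) and (407,287) are only look-alikes. The line runs along row 122, and the ring is at (309,213), nearer the robot than the crates.

```bash
cat > h.py <<'E'
import cv2,numpy as np
from workcell import bot, grab_frame, calibration
def ray(n,px,z,c=None):
    c=c or calibration(n);K=np.array(c["camera_matrix"]);T=np.array(c["T"])
    u=cv2.undistortPoints(np.array(px,float).reshape(-1,1,2),K,np.array(c["dist"])).reshape(-1,2)
    d=np.c_[u,np.ones(len(u))]@T[:3,:3].T;o=T[:3,3]
    return o+d*((z-o[2])/d[:,2])[:,None]
def cont(m,amin=30):
    return [c for c in cv2.findContours(m.astype(np.uint8),cv2.RETR_EXTERNAL,cv2.CHAIN_APPROX_NONE)[0] if cv2.contourArea(c)>amin]
def rect(P):
    (c,s,a)=cv2.minAreaRect((P[:,:2]*1000).astype(np.float32));return np.round(c,1),np.round(s,1),round(a,1)
E
python3 - <<'E'
from h import *
f=cv2.imread("pics/top0.png");h=cv2.cvtColor(f,cv2.COLOR_BGR2HSV)
H,S,V=cv2.split(h)
print(f[135,300],f[146,240],f[173,260],f[158,259])
w=(V>200)&(S<40)
for c in cont(w,100):print("white",c.mean((0,1)),rect(ray("top",c,.12)))
b=(H>105)&(H<130)&(S>150)
for c in cont(b,50):print("blue",c.mean((0,1)),rect(ray("top",c,0)), "top row")
y=(H>20)&(H<32)&(S>180)&(V>150)
for c in cont(y,300):print("yel",c.mean((0,1)),rect(ray("top",c,0)))
for n,p,z in(("ring",(309,213),.02),("vb",(190,198),.04),("bottle",(439,128),.13),("plug",(420,181),.1),("gb",(443,208),.03),("cup",(167,152),.07),("tray",(219,86),.03),("rack",(390,74),.05)):print(n,np.round(ray("top",p,z)[0],3))
cv2.imwrite("pics/top0c.png",cv2.resize(f[105:220,180:460],None,fx=2.85,fy=2.85,interpolation=cv2.INTER_CUBIC))
E
```

```text
[104 105 100] [126 124 127] [103  50  30] [220 231 226]
white [409.51282051 286.6025641 ] (array([ 165.9, -307.6]), array([48.4, 76.9]), 6.6)
white [407.43859649 216.94736842] (array([ 375.3, -308.3]), array([75.7, 46.7]), 44.1)
white [106.69932432 206.90033784] (array([409.6, 622.1]), array([201.3, 316.6]), 0.2)
white [257.68831169 155.79220779] (array([566.4, 150.7]), array([48.5, 78.9]), 7.2)
white [349.78666667 155.2       ] (array([ 568.6, -134.7]), array([78.7, 49. ]), 76.8)
white [383.252  72.756] (array([ 847.5, -256.1]), array([ 49.4, 270.5]), 1.0)
blue [625.16483516 346.94505495] (array([  -76.3, -1121.6]), array([ 88.6, 133.1]), 26.9) top row
blue [261.69892473 173.64516129] (array([534.3, 152.7]), array([ 22.7, 147.7]), 7.2) top row
blue [345.53846154 172.94505495] (array([ 537.2, -133. ]), array([145. ,  22.1]), 76.8) top row
yel [312.28230616 121.27634195] (array([721. , -27.5]), array([ 51. , 839.2]), 1.5)
yel [217.98214286  68.73214286] (array([917.5, 313.6]), array([211.3, 104. ]), 89.4)
ring [ 0.399 -0.008  0.02 ]
vb [0.447 0.379 0.04 ]
bottle [ 0.656 -0.419  0.13 ]
plug [ 0.491 -0.358  0.1  ]
gb [ 0.413 -0.453  0.03 ]
cup [0.593 0.452 0.07 ]
tray [0.837 0.3   0.03 ]
rack [ 0.874 -0.288  0.05 ]
```

View pics/top0c.png

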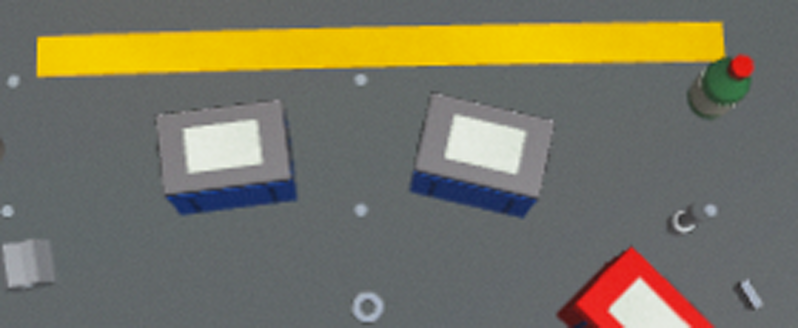

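Crate A is at (0.566, 0.151) with yaw +7.2°, and crate B at (0.569, −0.135) with yaw −13.2°. The line is centred at (0.721, −0.028), turned about 1.5°. I'll tip A first with the jaws open, so two fingers bear on it.

Request:
{"name": "move_arm", "arguments": {
  "jaw": [0, 0, 0, 0, 0, 0, 0, 0, 0, 0],
  "dp": [
    [0, 0, -0.065],
    [0, 0, -0.03],
    [0.0388, -0.0483, 0],
    [0.0388, -0.0483, 0],
    [0.0388, -0.0483, 0],
    [0.0388, -0.0483, 0],
    [0.0388, -0.0483, 0],
    [0.0388, -0.0483, 0],
    [0.0388, -0.0483, 0],
    [0.0388, -0.0483, 0]
  ],
  "rotation": [
    [0, 0, 0.05],
    [0, 0, 0],
    [0, 0, 0],
    [0, 0, 0],
    [0, 0, 0],
    [0, 0, 0],
    [0, 0, 0],
    [0, 0, 0],
    [0, 0, 0],
    [0, 0, 0]
  ]
}}

```text
clock: 1.35
position: [0.3828, -0.2605, 0.2731]
tool_rot: [-3.142, 0.0, 0.127]
force: [1.4, -1.0, -0.6]
grip_width: 0.0853
```

```bash
cat >> h.py <<'E'
from scipy.spatial.transform import Rotation as Ro
def tool():
    s=bot.observe();return np.array(s["position"]),Ro.from_euler("xyz",s["tool_rot"]),s
def to(x,y,z):
    p,R,s=tool();print("t",round(float(s["clock"]),2),"p",np.round(p,4),"rpy",np.round(s["tool_rot"],3),"F",np.round(s["force"],1),"delta units",np.round(R.inv().apply(np.array([x,y,z])-p)/.8,4))
E
python3 - <<'E'
from h import *
to(.642,.161,.27)
p,R,s=tool();T=np.array(calibration("wrist")["T"])
print(np.round(R.inv().apply(T[:3,3]-p),3),np.round(R.as_matrix().T@T[:3,:3],2).tolist(),s["qpos"])
E
```

```text
t 1.35 p [ 0.3828 -0.2605  0.2731] rpy [-3.142  0.     0.127] F [ 1.4 -1.  -0.6] delta units [ 0.388  -0.4817  0.0038]
[ 0.076 -0.001 -0.177] [[0.0, -0.95, -0.3], [1.0, -0.0, 0.0], [-0.0, -0.3, 0.95]] [ 0.63969946  0.18253448 -0.19711233  1.90037871  0.04075276  1.06257377
 -1.01826421]
```

Request:
{"name": "move_arm", "arguments": {
  "jaw": [0, 0, 0, 0, 0, 0, 0, 0, 0, 0],
  "dp": [
    [0.0388, -0.0482, 0],
    [0.0388, -0.0482, 0],
    [0.0388, -0.0482, 0],
    [0.0388, -0.0482, 0],
    [0.0388, -0.0482, 0],
    [0.0388, -0.0482, 0],
    [0.0388, -0.0482, 0],
    [0.0388, -0.0482, 0],
    [0.0388, -0.0482, 0],
    [0.0388, -0.0482, 0]
  ],
  "rotation": [
    [0, 0, 0],
    [0, 0, 0],
    [0, 0, 0],
    [0, 0, 0],
    [0, 0, 0],
    [0, 0, 0],
    [0, 0, 0],
    [0, 0, 0],
    [0, 0, 0],
    [0, 0, 0]
  ]
}}

```text
clock: 2.6
position: [0.642, 0.161, 0.2727]
tool_rot: [3.141, 0.001, 0.126]
force: [-0.0, -0.6, 0.4]
grip_width: 0.0854
```

```bash
python3 - <<'E'
from h import *
f=grab_frame("wrist");cv2.imwrite("pics/w1.png",f)
to(.642,.161,.092)
E
```

```text
t 2.65 p [0.6431 0.1675 0.2719] rpy [-3.138e+00  1.000e-03  1.310e-01] F [-4.4  5.3 -2.7] delta units [-0.0022  0.0086  0.2249]
```

View pics/w1.png

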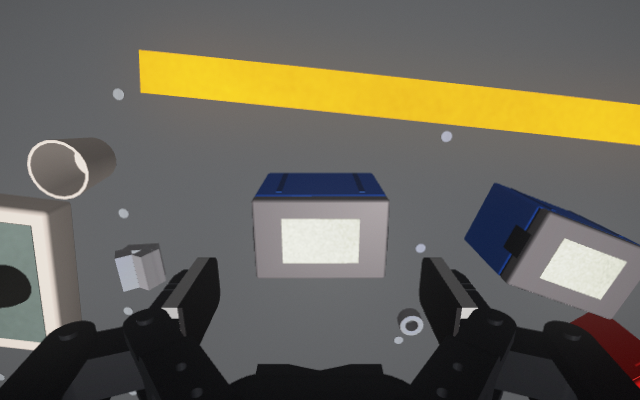

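The wrist view shows crate A centred, with its lid at columns 254–387 and far top edge at row 200. The fingers fit behind it. I'll check the far edge by casting rays, after lowering part of the way.

Request:
{"name": "move_arm", "arguments": {
  "jaw": [0, 0, 0, 0],
  "dp": [
    [0, 0, 0],
    [0, 0, 0.03],
    [0, 0, 0.03],
    [0, 0, 0]
  ],
  "rotation": [
    [0, 0, 0],
    [0, 0, 0],
    [0, 0, 0],
    [0, 0, 0]
  ]
}}

```text
clock: 3.15
position: [0.6405, 0.1583, 0.2238]
tool_rot: [3.141, 0.003, 0.126]
force: [-0.5, -0.4, 0.3]
grip_width: 0.0859
```

```bash
python3 - <<'E'
from h import *
to(.645,.161,.092)
c=calibration("wrist");f=grab_frame("wrist");h=cv2.cvtColor(f,cv2.COLOR_BGR2HSV);H,S,V=cv2.split(h)
for k in cont((V>190)&(S<40),1500):print(k.mean((0,1)),rect(ray("wrist",k,.12,c)))
for k in cont((H>105)&(H<130)&(S>130),800):
    P=ray("wrist",k,.12,c);print("blue",k.reshape(-1,2).min(0),k.reshape(-1,2).max(0),rect(P),rect(ray("wrist",k,0,c)))
E
```

```text
t 3.15 p [0.6405 0.1583 0.2238] rpy [3.141e+00 3.000e-03 1.260e-01] F [-0.5 -0.4  0.3] delta units [ 0.0064 -0.0028  0.1647]
[610.75980392 293.01960784] (array([ 568.6, -135.6]), array([79.8, 50.2]), 76.7)
[317.69372694 260.94464945] (array([566.3, 151.1]), array([49.6, 80.5]), 7.2)
[ 12.67474048 294.82352941] (array([486.4, 434.6]), array([ 16.3, 158.6]), 89.9)
blue [478 192] [639 297] (array([595. , -61.4]), array([137.9,  89.5]), 76.5) (array([ 543.1, -159.8]), array([196.7, 127.7]), 76.5)
blue [243 181] [392 209] (array([629.4, 159.1]), array([ 25. , 128.6]), 7.2) (array([592.3, 154.9]), array([ 35.7, 183.5]), 7.2)
```

Request:
{"name": "move_arm", "arguments": {
  "jaw": [0, 0, 0, 0, 0],
  "dp": [
    [0.005, -0.002, 0.045],
    [0, 0, 0.045],
    [0, 0, 0.04],
    [0, 0, 0.035],
    [0, 0, 0]
  ],
  "rotation": [
    [0, 0, 0],
    [0, 0, 0],
    [0, 0, 0],
    [0, 0, 0],
    [0, 0, 0]
  ]
}}

```text
clock: 3.82
position: [0.6448, 0.1613, 0.0927]
tool_rot: [3.141, 0.002, 0.126]
force: [-0.8, -0.4, 0.7]
grip_width: 0.0849
```

```bash
python3 - <<'E'
from h import *
to(.6123,.157,.092)
E
```

```text
t 3.83 p [0.6448 0.1613 0.0927] rpy [3.141e+00 2.000e-03 1.260e-01] F [-0.8 -0.4  0.7] delta units [-0.041   0.0002  0.0009]
```

Request:
{"name": "move_arm", "arguments": {
  "jaw": [0, 0, 0, 0, 0, 0, 0],
  "dp": [
    [-0.012, 0, 0],
    [-0.012, 0, 0],
    [-0.01, 0, -0.002],
    [-0.01, 0, -0.005],
    [-0.01, 0, -0.005],
    [-0.01, 0, -0.004],
    [-0.01, 0, -0.004]
  ],
  "rotation": [
    [0, 0, 0],
    [0, 0, 0],
    [0, 0, 0],
    [0, 0, 0],
    [0, 0, 0],
    [0, 0, 0],
    [0, 0, 0]
  ]
}}

```text
clock: 4.7
position: [0.586, 0.1543, 0.1094]
tool_rot: [-3.142, -0.0, 0.127]
force: [-0.5, 0.6, 0.9]
grip_width: 0.0854
```

```bash
python3 - <<'E'
from h import *
to(.54,.15,.12)
f=grab_frame("side");cv2.imwrite("pics/s1.png",cv2.resize(f[80:280,220:460],None,fx=2.5,fy=2.5))
E
```

```text
t 4.7 p [0.586  0.1543 0.1094] rpy [-3.142 -0.     0.127] F [-0.5  0.6  0.9] delta units [-0.0577 -0.0019 -0.0133]
```

View pics/s1.png

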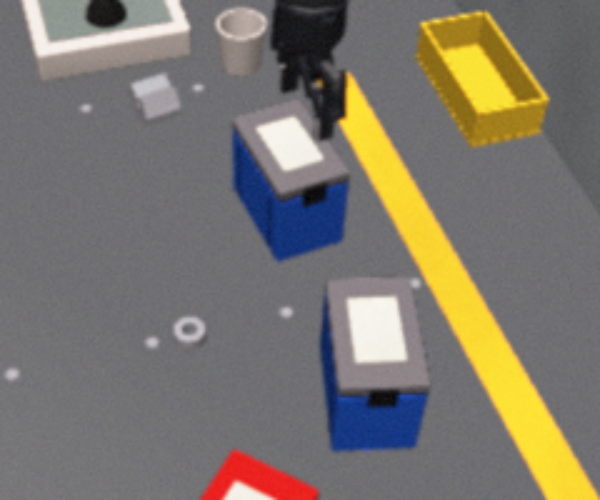

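The side view shows the fingers at the lid's far edge, crop (325,120), but I can't tell whether the crate is leaning. I'll check the label in the top image.

```bash
python3 - <<'E'
from h import *
for n in("side","top"):
    f=grab_frame(n);h=cv2.cvtColor(f,cv2.COLOR_BGR2HSV);H,S,V=cv2.split(h)
    for g in ([cv2.imread(f"pics/{n}0.png"),f]):
        H,S,V=cv2.split(cv2.cvtColor(g,cv2.COLOR_BGR2HSV))
        for k in cont((V>180)&(S<40),100):
            r=rect(ray(n,k,.12));
            if abs(r[0][1]-150)<60: print(n,k.mean((0,1)).round(1),r)
E
```

```text
side [ 16.1 190.2] (array([-294.7,  186.4]), array([ 24.9, 216.3]), 24.0)
side [335.3 136.9] (array([569.5, 150.5]), array([53.2, 83.9]), 8.0)
side [ 39.1 194.1] (array([-232.4,  149.9]), array([ 69.6, 129.6]), 2.3)
side [335.3 136.9] (array([569.5, 150.5]), array([53.2, 83.9]), 8.0)
top [257.4 155.8] (array([566.6, 150.7]), array([50.5, 80.9]), 7.2)
```

The crate hasn't moved. The open fingertips sit about 13 mm above the TCP and slid over the lid. I'll back off and go lower.

Request:
{"name": "move_arm", "arguments": {
  "jaw": [0, 0, 0, 0, 0, 0],
  "dp": [
    [0, 0, -0.01],
    [0.04, 0, 0],
    [0.035, 0, 0],
    [0, 0, 0.025],
    [0, 0, 0.03],
    [0, 0, 0]
  ],
  "rotation": [
    [0, 0, 0],
    [0, 0, 0],
    [0, 0, 0],
    [0, 0, 0],
    [0, 0, 0],
    [0, 0, 0]
  ]
}}

```text
clock: 5.6
position: [0.6444, 0.1616, 0.0713]
tool_rot: [3.141, 0.004, 0.127]
force: [-0.0, 0.9, 0.9]
grip_width: 0.085
```

Request:
{"name": "move_arm", "arguments": {
  "jaw": [0, 0, 0, 0, 0],
  "dp": [
    [-0.012, 0, 0],
    [-0.012, 0, 0],
    [-0.01, 0, 0],
    [-0.01, 0, 0],
    [-0.01, 0, -0.002]
  ],
  "rotation": [
    [0, 0, 0],
    [0, 0, 0],
    [0, 0, 0],
    [0, 0, 0],
    [0, 0, 0]
  ]
}}

```text
clock: 6.22
position: [0.6026, 0.1564, 0.0749]
tool_rot: [-3.142, -0.0, 0.127]
force: [0.8, 0.1, -0.5]
grip_width: 0.0854
```

```bash
cat > lab.py <<'E'
from h import *
import sys
to(.55,.15,.1)
for n in("side","top"):
    g=grab_frame(n);H,S,V=cv2.split(cv2.cvtColor(g,cv2.COLOR_BGR2HSV))
    for k in cont((V>180)&(S<40),60):
        r=rect(ray(n,k,.12))
        if abs(r[0][1])<230 and 250<r[0][0]<700: print(n,k.mean((0,1)).round(1),r)
E
python3 lab.py
```

```text
t 6.22 p [0.6026 0.1564 0.0749] rpy [-3.142 -0.     0.127] F [ 0.8  0.1 -0.5] delta units [-0.0663 -0.0004 -0.0314]
side [295.2 211.2] (array([389.5, -83.3]), array([25.4, 25.5]), 74.0)
side [370.1 211.5] (array([ 571.4, -135.3]), array([82.8, 52.8]), 77.0)
side [335.3 136.9] (array([569.2, 150.2]), array([53.6, 83.9]), 7.0)
top [349.6 155.3] (array([ 568.4, -134.8]), array([81.1, 50.2]), 76.8)
```

```bash
python3 - <<'E'
from h import *
a=cv2.resize(grab_frame("side")[60:220,260:420],None,fx=2.5,fy=2.5,interpolation=2)
b=cv2.resize(grab_frame("wrist"),(640,400))
cv2.imwrite("pics/s2.png",np.hstack([a,b[:,160:560]]))
E
```

```text
(no output)
```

View pics/s2.png

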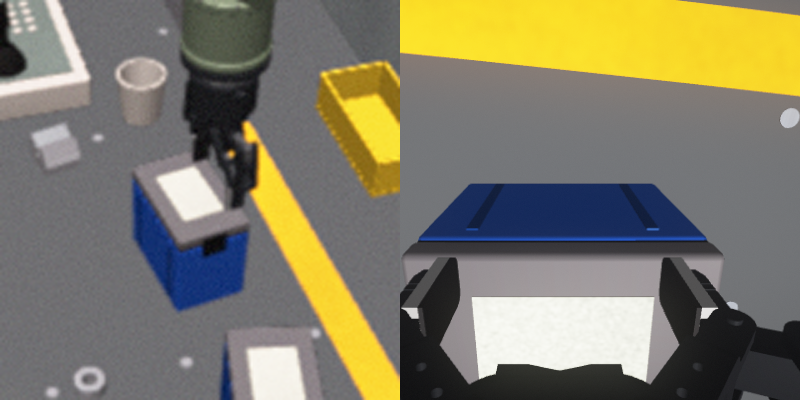

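```bash
python3 - <<'E'
from h import *
c=calibration("wrist");K=np.array(c["camera_matrix"]);T=np.array(c["T"]);p,R,s=tool()
print(K[0,0])
for px in((218,258),(424,258)):
    o=R.inv().apply(T[:3,3]-p);q=ray("wrist",px,0,c)[0];d=R.inv().apply(q-T[:3,3])
    y=-.0427 if px[0]<300 else .0427
    for zt in(0,-.013,-.02,-.03,-.04):
        print(px,zt,np.round(o+d*(zt-o[2])/d[2],4))
E
```

```text
345.60884172698115
(218, 258) 0 [-0.0161 -0.0586  0.    ]
(218, 258) -0.013 [-0.0094 -0.0544 -0.013 ]
(218, 258) -0.02 [-0.0058 -0.0521 -0.02  ]
(218, 258) -0.03 [-0.0006 -0.0489 -0.03  ]
(218, 258) -0.04 [ 0.0046 -0.0456 -0.04  ]
(424, 258) 0 [-0.0162  0.0589  0.    ]
(424, 258) -0.013 [-0.0094  0.0545 -0.013 ]
(424, 258) -0.02 [-0.0058  0.0521 -0.02  ]
(424, 258) -0.03 [-0.0006  0.0488 -0.03  ]
(424, 258) -0.04 [ 0.0046  0.0454 -0.04  ]
```

The fingertips sit at lid height. By ray casting, the open tips are about 45 mm behind the TCP, much more than the 13 mm stated. I'll back off, shut the jaws and check where the tips then are.

Request:
{"name": "move_arm", "arguments": {
  "jaw": [255, 255, 255, 255, 255, 255, 255, 255],
  "dp": [
    [0, 0, -0.02],
    [0.04, 0, 0],
    [0.02, 0, 0],
    [0, 0, 0],
    [0, 0, 0],
    [0, 0, 0],
    [0, 0, 0],
    [0, 0, 0]
  ],
  "rotation": [
    [0, 0, 0],
    [0, 0, 0],
    [0, 0, 0],
    [0, 0, 0],
    [0, 0, 0],
    [0, 0, 0],
    [0, 0, 0],
    [0, 0, 0]
  ]
}}

```text
clock: 7.42
position: [0.6507, 0.1625, 0.0908]
tool_rot: [3.142, -0.0, 0.127]
force: [0.1, -0.1, 1.4]
grip_width: -0.0004
```

```bash
python3 lab.py; python3 - <<'E'
from h import *
c=calibration("wrist");K=np.array(c["camera_matrix"]);T=np.array(c["T"]);p,R,s=tool()
f=grab_frame("wrist")
for zt in(0,-.013):
    q=R.apply([[-.011,0,zt],[.011,0,zt]])+p
    d=(q-T[:3,3])@T[:3,:3];uv=cv2.projectPoints(d,np.zeros(3),np.zeros(3),K,np.array(c["dist"]))[0].reshape(-1,2);print(uv.round(0))
    for u in uv: cv2.circle(f,(int(u[0]),int(u[1])),3,(0,0,255) if zt==0 else (0,255,0),1)
a=cv2.resize(grab_frame("side")[60:220,260:420],None,fx=2.5,fy=2.5,interpolation=2)
cv2.imwrite("pics/s3.png",np.hstack([a,f[:,120:520]]))
print(s["grip_width"])
E
```

```text
t 7.42 p [0.6507 0.1625 0.0908] rpy [ 3.142 -0.     0.127] F [ 0.1 -0.1  1.4] delta units [-0.1268 -0.0004 -0.0115]
side [295.2 211.2] (array([389.5, -83.3]), array([25.4, 25.5]), 74.0)
side [370.  211.5] (array([ 571.3, -135. ]), array([82.7, 52.9]), 76.3)
side [335.3 136.9] (array([569.5, 150.7]), array([53.2, 84.3]), 8.0)
top [248.2 156.6] (array([564.9, 180.2]), array([46.1, 25.3]), 12.1)
top [350.4 155. ] (array([ 568.5, -134.9]), array([81.2, 49.7]), 75.7)
[[321. 250.]
 [321. 213.]]
[[321. 261.]
 [321. 222.]]
-0.0003571243487333671
```

View pics/s3.png

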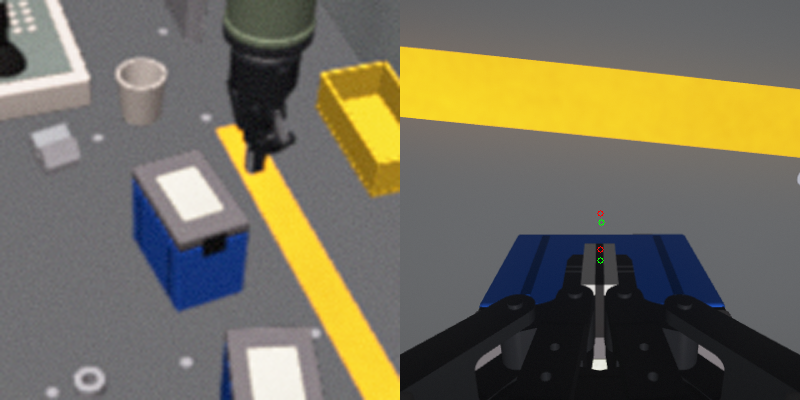

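```bash
python3 - <<'E'
from h import *
def line(n,px):
    a=ray(n,[px],0)[0];b=ray(n,[px],.2)[0];return a,(b-a)/np.linalg.norm(b-a)
p,R,s=tool()
for sp in((362,128),(359,127)):
  for wp in((320,243),(320,250)):
    a,u=line("side",sp);b,v=line("wrist",wp)
    t=np.linalg.lstsq(np.c_[u,-v],b-a,rcond=None)[0];P=a+u*t[0];Q=b+v*t[1]
    print(sp,wp,P.round(4),Q.round(4),"tool",R.inv().apply((P+Q)/2-p).round(4))
E
```

```text
(362, 128) (320, 243) [0.657  0.1645 0.1206] [0.6577 0.164  0.1203] tool [ 0.0068 -0.0009 -0.0298]
(362, 128) (320, 250) [0.6563 0.1628 0.1222] [0.6553 0.1637 0.1227] tool [ 0.0051 -0.0001 -0.0318]
(359, 127) (320, 243) [0.6494 0.17   0.1217] [0.6569 0.1639 0.1186] tool [ 0.003  -0.0041 -0.0295]
(359, 127) (320, 250) [0.6487 0.1683 0.1233] [0.6544 0.1635 0.1209] tool [ 0.0012 -0.0033 -0.0314]
```

Side and wrist rays agree: the true tips are about 30 mm behind the reported TCP when shut, so about 43 mm when open. I'll plan with that. The new start is open jaws at a reported z of about 0.058, rising as the crate tips.

Request:
{"name": "move_arm", "arguments": {
  "jaw": [0, 0, 0, 0, 0, 0, 0],
  "dp": [
    [0, 0, 0.02],
    [0, 0, 0.02],
    [0, 0, 0],
    [0, 0, 0],
    [0, 0, 0],
    [-0.012, 0, 0],
    [-0.012, 0, 0]
  ],
  "rotation": [
    [0, 0, 0],
    [0, 0, 0],
    [0, 0, 0],
    [0, 0, 0],
    [0, 0, 0],
    [0, 0, 0],
    [0, 0, 0]
  ]
}}

```text
clock: 8.5
position: [0.6309, 0.16, 0.0589]
tool_rot: [-3.142, -0.0, 0.127]
force: [0.8, -1.6, -0.4]
grip_width: 0.0854
```

Request:
{"name": "move_arm", "arguments": {
  "jaw": [0, 0, 0, 0, 0],
  "dp": [
    [-0.01, 0, 0],
    [-0.01, 0, 0],
    [-0.01, 0, -0.003],
    [-0.01, 0, -0.004],
    [-0.01, 0, -0.004]
  ],
  "rotation": [
    [0, 0, 0],
    [0, 0, 0],
    [0, 0, 0],
    [0, 0, 0],
    [0, 0, 0]
  ]
}}

```text
clock: 9.12
position: [0.5919, 0.1551, 0.0681]
tool_rot: [-3.141, -0.001, 0.127]
force: [4.3, 0.3, 4.1]
grip_width: 0.0855
```

```bash
python3 lab.py
```

```text
t 9.12 p [0.5919 0.1551 0.0681] rpy [-3.141e+00 -1.000e-03  1.270e-01] F [4.3 0.3 4.1] delta units [-0.0528 -0.0003 -0.04  ]
side [295.2 211.2] (array([389.5, -83.3]), array([25.4, 25.5]), 74.0)
side [370.  211.4] (array([ 571.3, -134.8]), array([83.2, 52.9]), 76.3)
side [325.5 138.8] (array([538.6, 151.7]), array([55.9, 89.6]), 7.4)
top [248.1 168.1] (array([530.2, 179.9]), array([49.9, 20.3]), 19.0)
top [349.6 155.3] (array([ 568.6, -134.8]), array([81.1, 50.4]), 76.8)
```

Contact is made at 4 N and the label has moved 30 mm towards the robot. I'll go on past the over-centre point.

Request:
{"name": "move_arm", "arguments": {
  "jaw": [0, 0, 0, 0, 0, 0, 0, 0],
  "dp": [
    [-0.01, 0, -0.005],
    [-0.01, 0, -0.005],
    [-0.01, 0, -0.004],
    [-0.01, 0, -0.004],
    [-0.01, 0, -0.003],
    [-0.008, 0, 0],
    [0, 0, 0],
    [0, 0, 0]
  ],
  "rotation": [
    [0, 0, 0],
    [0, 0, 0],
    [0, 0, 0],
    [0, 0, 0],
    [0, 0, 0],
    [0, 0, 0],
    [0, 0, 0],
    [0, 0, 0]
  ]
}}

```text
clock: 10.22
position: [0.546, 0.1492, 0.0841]
tool_rot: [3.142, 0.0, 0.127]
force: [0.3, 0.8, -0.1]
grip_width: 0.0853
```

```bash
python3 lab.py; python3 - <<'E'
from h import *
cv2.imwrite("pics/s4.png",np.hstack([cv2.resize(grab_frame("side")[60:220,260:420],None,fx=2.5,fy=2.5,interpolation=2),grab_frame("wrist")[:,120:520]]))
E
```

```text
t 10.22 p [0.546  0.1492 0.0841] rpy [3.142 0.    0.127] F [ 0.3  0.8 -0.1] delta units [ 0.005  -0.0004 -0.0198]
side [295.2 211.2] (array([390.7, -83.6]), array([25.4, 27.8]), 74.0)
side [370.1 211.4] (array([ 571.3, -134.7]), array([83.4, 52.9]), 76.3)
side [310.3 142.7] (array([492.2, 148.4]), array([ 57. , 103.4]), 7.2)
top [349.8 155.2] (array([ 568.6, -134.8]), array([81.1, 50.4]), 76.8)
```

View pics/s4.png

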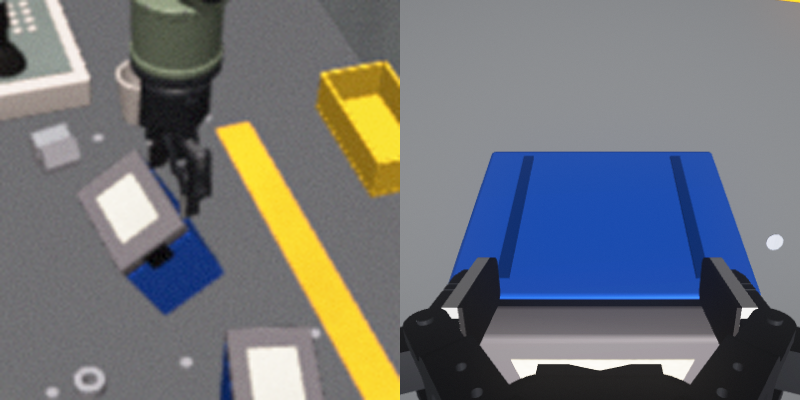

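The crate is leaning steadily at about 30–35°, with both fingers on its far face. A little further will bring it over centre.

Request:
{"name": "move_arm", "arguments": {
  "jaw": [0, 0, 0, 0, 0, 0],
  "dp": [
    [-0.008, 0, -0.005],
    [-0.008, 0, -0.005],
    [-0.008, 0, -0.003],
    [-0.006, 0, 0],
    [0, 0, 0],
    [0, 0, 0]
  ],
  "rotation": [
    [0, 0, 0],
    [0, 0, 0],
    [0, 0, 0],
    [0, 0, 0],
    [0, 0, 0],
    [0, 0, 0]
  ]
}}

```text
clock: 11.18
position: [0.5223, 0.1462, 0.0947]
tool_rot: [-3.142, -0.0, 0.127]
force: [-0.5, -0.5, -0.2]
grip_width: 0.086
```

```bash
python3 lab.py; python3 - <<'E'
from h import *
g=grab_frame("side");H,S,V=cv2.split(cv2.cvtColor(g,cv2.COLOR_BGR2HSV))
for k in cont((H>105)&(H<130)&(S>130),200):print(cv2.boundingRect(k),rect(ray("side",k,.09)))
E
```

```text
t 11.18 p [0.5223 0.1462 0.0947] rpy [-3.142 -0.     0.127] F [-0.5 -0.5 -0.2] delta units [ 0.0349 -0.0003 -0.0067]
side [295.2 211.2] (array([389.5, -83.3]), array([25.4, 25.5]), 74.0)
side [370.1 211.5] (array([ 571.3, -135.1]), array([82.8, 52.9]), 76.3)
side [298.7 148.8] (array([453.4, 132.1]), array([ 49.2, 107.8]), 6.6)
top [349.6 155.3] (array([ 568.6, -134.8]), array([81.1, 50.4]), 76.8)
(348, 203, 43, 57) (array([ 558.9, -168.4]), array([173.2,  99. ]), 76.4)
(293, 131, 46, 55) (array([501.4, 119.1]), array([228.9, 119.8]), 80.0)
```

```bash
cat >> h.py <<'E'
def proj(n,P):
    c=calibration(n);T=np.array(c["T"]);d=(np.atleast_2d(P)-T[:3,3])@T[:3,:3]
    return cv2.projectPoints(d,np.zeros(3),np.zeros(3),np.array(c["camera_matrix"]),np.array(c["dist"]))[0].reshape(-1,2)
E
python3 - <<'E'
from h import *
c=np.array([.566,.151]);ux=np.array([.992,.125])
piv=c-.045*ux
for th in (30,37,45,60,75,90):
    t=np.radians(th);r=.045*np.cos(t)-.12*np.sin(t);z=.045*np.sin(t)+.12*np.cos(t)
    print(th,proj("side",[*(piv+r*ux),z]).round(1))
E
```

```text
30 [[313.4 141.3]]
37 [[308.6 143.6]]
45 [[303.2 146.8]]
60 [[294.3 154. ]]
75 [[287.4 162.1]]
90 [[283.  170.6]]
```

Request:
{"name": "move_arm", "arguments": {
  "jaw": [0, 0, 0],
  "dp": [
    [0, 0, 0],
    [0, 0, 0],
    [0, 0, 0]
  ],
  "rotation": [
    [0, 0, 0],
    [0, 0, 0],
    [0, 0, 0]
  ]
}}

```text
clock: 11.7
position: [0.5222, 0.1461, 0.0947]
tool_rot: [3.142, 0.0, 0.127]
force: [0.8, 0.2, -0.4]
grip_width: 0.0854
```

```bash
python3 lab.py
```

```text
t 11.7 p [0.5222 0.1461 0.0947] rpy [3.142 0.    0.127] F [ 0.8  0.2 -0.4] delta units [ 0.035  -0.0004 -0.0067]
side [295.2 211.2] (array([389.5, -83.3]), array([25.4, 25.5]), 74.0)
side [370.  211.5] (array([ 571.2, -135.1]), array([82.7, 52.9]), 76.3)
top [349.7 155.4] (array([ 568.6, -134.8]), array([81.1, 50.4]), 76.8)
```

The crate has now gone over. Next I'll lift and move behind crate B.

Request:
{"name": "move_arm", "arguments": {
  "jaw": [0, 0, 0, 0, 0, 0, 0, 0, 0, 0],
  "dp": [
    [0.02, 0, -0.06],
    [0.02, 0, -0.06],
    [0.0135, 0.05, -0.02],
    [0.0135, 0.06, 0],
    [0.0135, 0.06, 0],
    [0.0135, 0.06, 0],
    [0.0135, 0.06, 0],
    [0, 0.05, 0],
    [0, 0.05, 0],
    [0, 0, 0]
  ],
  "rotation": [
    [0, 0, 0],
    [0, 0, 0],
    [0, 0, 0],
    [0, 0, 0],
    [0, 0, 0],
    [0, 0, 0],
    [0, 0, 0],
    [0, 0, 0.0568],
    [0, 0, 0.0568],
    [0, 0, 0]
  ]
}}

```text
clock: 13.05
position: [0.6392, -0.1565, 0.2064]
tool_rot: [3.14, 0.0, -0.237]
force: [-0.1, 0.8, -0.2]
grip_width: 0.0853
```

```bash
python3 - <<'E'
from h import *
to(.647,-.153,.058)
f=grab_frame("wrist");t=grab_frame("top")
cv2.imwrite("pics/w5.png",f);cv2.imwrite("pics/t5.png",t)
H,S,V=cv2.split(cv2.cvtColor(f,cv2.COLOR_BGR2HSV))
for k in cont((H>40)&(H<90)&(S>80),60):print("green",cv2.boundingRect(k))
H,S,V=cv2.split(cv2.cvtColor(t,cv2.COLOR_BGR2HSV))
for k in cont((H>105)&(H<130)&(S>130),60):print("blue",cv2.boundingRect(k),rect(ray("top",k,.09)))
cv2.imwrite("pics/c5.png",np.hstack([cv2.resize(f,(480,300)),cv2.resize(t[100:250,200:360],(320,300))]))
E
```

```text
t 13.05 p [ 0.6392 -0.1565  0.2064] rpy [ 3.14   0.    -0.237] F [-0.1  0.8 -0.2] delta units [ 0.0086 -0.0068  0.1855]
green (537, 65, 14, 19)
green (578, 51, 62, 64)
blue (558, 389, 24, 11) (array([-195.7, -832.9]), array([82.6, 32.2]), 89.4)
blue (586, 387, 12, 13) (array([-196.9, -914.6]), array([41.9, 38.6]), 84.2)
blue (614, 315, 26, 52) (array([  -34.5, -1053.3]), array([ 98.3, 166.6]), 89.8)
blue (240, 178, 48, 37) (array([445.9, 134.6]), array([102.2, 141.6]), 7.3)
blue (324, 165, 39, 15) (array([ 520.1, -115.6]), array([121.6,  22.4]), 77.2)
```

View pics/c5.png

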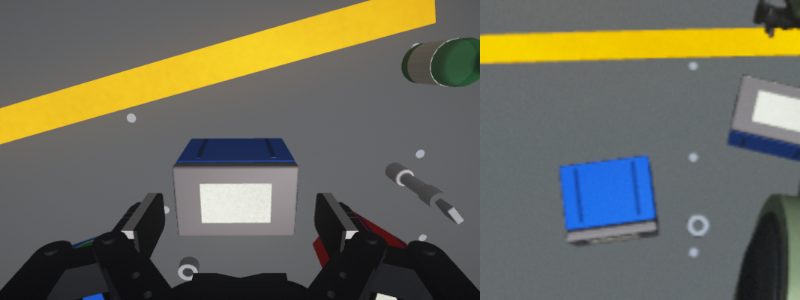

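Crate A lies cleanly on its side, with its lid towards the robot. It slid about 25 mm towards the robot as it dropped. The ring, at (309,213) in the top image, would be too close if B slid as far. So I'll first nudge B about 15 mm sideways, away from the ring, using the shut fingers.

Request:
{"name": "move_arm", "arguments": {
  "jaw": [255, 255, 255, 255, 255, 255, 255, 255, 255],
  "dp": [
    [-0.03, -0.045, 0],
    [-0.03, -0.045, 0],
    [-0.032, -0.047, 0],
    [0, 0, 0],
    [0, 0, 0.06],
    [0, 0, 0.06],
    [0, 0, 0.05],
    [0, 0, 0.018],
    [0, 0, 0]
  ],
  "rotation": [
    [0, 0, 0],
    [0, 0, 0],
    [0, 0, 0],
    [0, 0, 0],
    [0, 0, 0],
    [0, 0, 0],
    [0, 0, 0],
    [0, 0, 0],
    [0, 0, 0]
  ]
}}

```text
clock: 14.28
position: [0.5932, -0.0289, 0.0563]
tool_rot: [-3.142, 0.001, -0.229]
force: [0.2, 0.4, 0.6]
grip_width: 0.0002
```

Request:
{"name": "move_arm", "arguments": {
  "jaw": [255, 255, 255, 255, 255, 255],
  "dp": [
    [0, 0.01, 0],
    [0, 0.01, 0],
    [0, 0.01, 0],
    [0, 0.01, 0],
    [0, 0.008, 0],
    [0, 0, 0]
  ],
  "rotation": [
    [0, 0, 0],
    [0, 0, 0],
    [0, 0, 0],
    [0, 0, 0],
    [0, 0, 0],
    [0, 0, 0]
  ]
}}

```text
clock: 15.02
position: [0.5842, -0.0674, 0.0563]
tool_rot: [3.141, 0.0, -0.231]
force: [1.2, -0.5, -1.4]
grip_width: -0.0
```

```bash
python3 lab.py
```

```text
t 15.03 p [ 0.5842 -0.0674  0.0563] rpy [ 3.141  0.    -0.231] F [ 1.2 -0.5 -1.4] delta units [-0.1038 -0.2547 -0.0548]
side [295.2 211.1] (array([390.7, -83.6]), array([25.4, 27.8]), 74.0)
side [370.9 216. ] (array([ 567.9, -149.8]), array([83.3, 53.4]), 77.0)
```

Request:
{"name": "move_arm", "arguments": {
  "jaw": [255, 255, 255, 0, 0, 0, 0, 0, 0, 0],
  "dp": [
    [0, -0.02, 0],
    [0, 0, -0.06],
    [0, 0, -0.06],
    [0.05, 0.042, 0],
    [0.05, 0.042, 0],
    [0, 0.042, 0],
    [0, 0, 0.05],
    [0, 0, 0.05],
    [0, 0, 0.018],
    [0, 0, 0]
  ],
  "rotation": [
    [0, 0, 0],
    [0, 0, 0],
    [0, 0, 0],
    [0, 0, 0],
    [0, 0, 0],
    [0, 0, 0],
    [0, 0, 0],
    [0, 0, 0],
    [0, 0, 0],
    [0, 0, 0]
  ]
}}

```text
clock: 16.38
position: [0.643, -0.1666, 0.0577]
tool_rot: [-3.141, 0.001, -0.229]
force: [0.1, -0.3, 0.1]
grip_width: 0.0852
```

```bash
python3 lab.py; python3 - <<'E'
from h import *
to(.6434,-.168,.058)
c=calibration("wrist");f=grab_frame("wrist");H,S,V=cv2.split(cv2.cvtColor(f,cv2.COLOR_BGR2HSV))
for k in cont((V>180)&(S<40),1000):print(rect(ray("wrist",k,.12,c)))
E
```

```text
t 16.38 p [ 0.643  -0.1666  0.0577] rpy [-3.141e+00  1.000e-03 -2.290e-01] F [ 0.1 -0.3  0.1] delta units [-0.2033 -0.3589 -0.0526]
side [295.3 211.2] (array([390.7, -83.6]), array([25.4, 27.9]), 74.0)
side [370.9 216. ] (array([ 567.8, -149.7]), array([82.9, 53.6]), 76.3)
top [352.3 154.6] (array([ 565.8, -146.3]), array([75.2, 50.4]), 76.8)
t 16.48 p [ 0.6439 -0.1671  0.0593] rpy [-3.141e+00 -2.000e-03 -2.300e-01] F [-0.1  0.3  0.4] delta units [-0.0004  0.0012  0.0017]
```

Request:
{"name": "move_arm", "arguments": {
  "jaw": [0, 0, 0, 0, 0, 0, 0, 0, 0, 0],
  "dp": [
    [-0.012, 0, 0],
    [-0.01, 0, 0],
    [-0.01, 0, 0],
    [-0.01, 0, 0],
    [-0.01, 0, -0.003],
    [-0.01, 0, -0.004],
    [-0.01, 0, -0.004],
    [-0.01, 0, -0.005],
    [-0.01, 0, -0.005],
    [-0.01, 0, -0.004]
  ],
  "rotation": [
    [0, 0, 0],
    [0, 0, 0],
    [0, 0, 0],
    [0, 0, 0],
    [0, 0, 0],
    [0, 0, 0],
    [0, 0, 0],
    [0, 0, 0],
    [0, 0, 0],
    [0, 0, 0]
  ]
}}

```text
clock: 17.77
position: [0.5628, -0.1487, 0.0782]
tool_rot: [3.142, 0.0, -0.23]
force: [3.2, -0.0, 3.3]
grip_width: 0.0848
```

```bash
python3 lab.py; python3 - <<'E'
from h import *
c=np.array([.5655,-.150]);ux=np.array([.974,-.228]);piv=c-.045*ux
for th in (20,25,30,37,45,60):
    t=np.radians(th);r=.045*np.cos(t)-.12*np.sin(t);z=.045*np.sin(t)+.12*np.cos(t)
    print(th,proj("side",[*(piv+r*ux),z]).round(1))
E
```

```text
t 17.77 p [ 0.5628 -0.1487  0.0782] rpy [ 3.142  0.    -0.23 ] F [ 3.2 -0.   3.3] delta units [-0.1008 -0.3599 -0.0273]
side [295.3 211.1] (array([390.7, -83.6]), array([25.4, 27.9]), 74.0)
side [346.4 215.2] (array([ 510.5, -129.7]), array([92.3, 53.3]), 77.1)
top [349.3 175.3] (array([ 506.5, -134.2]), array([78.9, 52.6]), 76.8)
20 [[352.6 214.7]]
25 [[348.1 215. ]]
30 [[343.6 215.5]]
37 [[337.5 216.6]]
45 [[330.7 218.3]]
60 [[319.3 222.9]]
```

Crate B is at about 27° with no slip. I'll carry on slowly.

Request:
{"name": "move_arm", "arguments": {
  "jaw": [0, 0, 0, 0, 0, 0, 0, 0, 0],
  "dp": [
    [-0.01, 0, -0.004],
    [-0.008, 0, -0.004],
    [-0.008, 0, -0.005],
    [-0.008, 0, -0.005],
    [-0.006, 0, -0.003],
    [-0.005, 0, 0],
    [0, 0, 0],
    [0, 0, 0],
    [0, 0, 0]
  ],
  "rotation": [
    [0, 0, 0],
    [0, 0, 0],
    [0, 0, 0],
    [0, 0, 0],
    [0, 0, 0],
    [0, 0, 0],
    [0, 0, 0],
    [0, 0, 0],
    [0, 0, 0]
  ]
}}

```text
clock: 19.0
position: [0.5286, -0.1406, 0.0946]
tool_rot: [-3.142, 0.0, -0.23]
force: [0.3, -0.5, 0.4]
grip_width: 0.0853
```

```bash
python3 lab.py
```

```text
t 19.0 p [ 0.5286 -0.1406  0.0946] rpy [-3.142  0.    -0.23 ] F [ 0.3 -0.5  0.4] delta units [-0.0568 -0.3598 -0.0067]
side [295.3 211.2] (array([390.7, -83.6]), array([25.4, 27.8]), 74.0)
side [334.7 216.2] (array([ 481.4, -124.4]), array([98.2, 47.8]), 76.9)
top [346.8 184.1] (array([ 478.9, -126.2]), array([75.4, 48.5]), 76.8)
```

Request:
{"name": "move_arm", "arguments": {
  "jaw": [0, 0, 0, 0, 0, 0, 0, 0],
  "dp": [
    [-0.005, 0, -0.002],
    [-0.005, 0, -0.002],
    [0, 0, 0],
    [0, 0, 0],
    [0, 0, 0],
    [0, 0, -0.05],
    [0, 0, -0.06],
    [0, 0, 0]
  ],
  "rotation": [
    [0, 0, 0],
    [0, 0, 0],
    [0, 0, 0],
    [0, 0, 0],
    [0, 0, 0],
    [0, 0, 0],
    [0, 0, 0],
    [0, 0, 0]
  ]
}}

```text
clock: 20.1
position: [0.5224, -0.1391, 0.189]
tool_rot: [-3.142, -0.005, -0.23]
force: [0.8, -0.7, -0.5]
grip_width: 0.0853
```

```bash
python3 lab.py
```

```text
t 20.1 p [ 0.5224 -0.1391  0.189 ] rpy [-3.142 -0.005 -0.23 ] F [ 0.8 -0.7 -0.5] delta units [-0.0495 -0.3597  0.111 ]
side [295.3 211.1] (array([390.7, -83.6]), array([25.4, 27.9]), 74.0)
side [343.4 215.3] (array([ 502.8, -128.9]), array([95.3, 51.8]), 76.6)
top [346.5 170.8] (array([ 522.7, -126.3]), array([57.9, 54.4]), 78.1)
```

It hadn't gone over when I lifted, so it is dropping back upright. I'll let it settle and measure again.

Request:
{"name": "move_arm", "arguments": {
  "jaw": [0, 0, 0, 0, 0, 0],
  "dp": [
    [0, 0, 0],
    [0.06, 0, 0],
    [0.06, 0, 0],
    [0.05, 0, 0],
    [0, 0, 0],
    [0, 0, 0]
  ],
  "rotation": [
    [0, 0, 0],
    [0, 0, 0],
    [0, 0, 0],
    [0, 0, 0],
    [0, 0, 0],
    [0, 0, 0]
  ]
}}

```text
clock: 20.95
position: [0.6522, -0.1695, 0.1847]
tool_rot: [-3.142, 0.002, -0.23]
force: [-0.2, 0.8, 0.0]
grip_width: 0.0855
```

```bash
python3 lab.py; python3 - <<'E'
from h import *
c=calibration("wrist");f=grab_frame("wrist");cv2.imwrite("pics/w6.png",f);H,S,V=cv2.split(cv2.cvtColor(f,cv2.COLOR_BGR2HSV))
for k in cont((V>180)&(S<40),700):print(k.mean((0,1)),rect(ray("wrist",k,.12,c)))
E
```

```text
t 20.95 p [ 0.6522 -0.1695  0.1847] rpy [-3.142e+00  2.000e-03 -2.300e-01] F [-0.2  0.8  0. ] delta units [-0.2153 -0.3598  0.1063]
side [295.3 211.1] (array([390.7, -83.6]), array([25.4, 27.9]), 74.0)
side [362.7 216.4] (array([ 548.3, -145. ]), array([84.3, 52.9]), 77.0)
top [353.2 162.4] (array([ 545.6, -144.4]), array([81.3, 50.6]), 76.8)
[319.26804124 320.57044674] (array([ 545.8, -144. ]), array([80.8, 49.4]), 76.8)
```

Crate B is upright again at (0.546, −0.144), having slid 20 mm, and the ring is still clear. I'll repeat with a slightly higher contact and push further through.

Request:
{"name": "move_arm", "arguments": {
  "jaw": [0, 0, 0, 0, 0, 0],
  "dp": [
    [-0.03, 0, 0.05],
    [-0.006, 0, 0.055],
    [0, 0, 0.044],
    [0, 0, 0],
    [-0.012, 0, 0],
    [-0.008, 0, 0]
  ],
  "rotation": [
    [0, 0, 0],
    [0, 0, 0],
    [0, 0, 0],
    [0, 0, 0],
    [0, 0, 0],
    [0, 0, 0]
  ]
}}

```text
clock: 21.85
position: [0.6095, -0.1596, 0.0684]
tool_rot: [3.142, -0.002, -0.23]
force: [0.7, -0.1, 0.1]
grip_width: 0.085
```

Request:
{"name": "move_arm", "arguments": {
  "jaw": [0, 0, 0, 0, 0, 0, 0, 0, 0, 0],
  "dp": [
    [-0.008, 0, 0],
    [-0.008, 0, 0],
    [-0.01, 0, -0.003],
    [-0.01, 0, -0.004],
    [-0.01, 0, -0.004],
    [-0.01, 0, -0.004],
    [-0.01, 0, -0.003],
    [-0.01, 0, -0.003],
    [-0.01, 0, -0.003],
    [-0.01, 0, -0.003]
  ],
  "rotation": [
    [0, 0, 0],
    [0, 0, 0],
    [0, 0, 0],
    [0, 0, 0],
    [0, 0, 0],
    [0, 0, 0],
    [0, 0, 0],
    [0, 0, 0],
    [0, 0, 0],
    [0, 0, 0]
  ]
}}

```text
clock: 23.1
position: [0.5337, -0.1419, 0.0882]
tool_rot: [3.142, 0.001, -0.23]
force: [0.7, 0.3, -0.1]
grip_width: 0.0855
```

```bash
python3 lab.py; python3 - <<'E'
from h import *
c=np.array([.5458,-.144]);ux=np.array([.974,-.228]);piv=c-.045*ux
for th in (20,25,30,37,45,60):
    t=np.radians(th);r=.045*np.cos(t)-.12*np.sin(t);z=.045*np.sin(t)+.12*np.cos(t)
    print(th,proj("side",[*(piv+r*ux),z]).round(1))
E
```

```text
t 23.1 p [ 0.5337 -0.1419  0.0882] rpy [ 3.142e+00  1.000e-03 -2.300e-01] F [ 0.7  0.3 -0.1] delta units [-0.0635 -0.3599 -0.0147]
side [295.3 211.1] (array([390.7, -83.6]), array([25.4, 27.9]), 74.0)
side [335.4 216. ] (array([ 482.8, -124.8]), array([98.6, 47.9]), 76.4)
top [347.1 184.1] (array([ 478.4, -127.3]), array([77.7, 48.5]), 76.8)
20 [[344.3 214.6]]
25 [[339.8 214.9]]
30 [[335.3 215.4]]
37 [[329.2 216.4]]
45 [[322.4 218.2]]
60 [[311.2 222.8]]
```

Request:
{"name": "move_arm", "arguments": {
  "jaw": [0, 0, 0, 0, 0, 0, 0, 0, 0],
  "dp": [
    [-0.01, 0, -0.003],
    [-0.01, 0, -0.003],
    [-0.01, 0, -0.003],
    [-0.008, 0, 0],
    [-0.006, 0, 0],
    [0, 0, 0],
    [0, 0, 0],
    [0, 0, 0],
    [0, 0, 0]
  ],
  "rotation": [
    [0, 0, 0],
    [0, 0, 0],
    [0, 0, 0],
    [0, 0, 0],
    [0, 0, 0],
    [0, 0, 0],
    [0, 0, 0],
    [0, 0, 0],
    [0, 0, 0]
  ]
}}

```text
clock: 24.32
position: [0.5005, -0.134, 0.0954]
tool_rot: [-3.142, 0.0, -0.23]
force: [0.2, -0.1, -0.1]
grip_width: 0.0855
```

```bash
python3 lab.py; python3 - <<'E'
from h import *
t=grab_frame("top");H,S,V=cv2.split(cv2.cvtColor(t,cv2.COLOR_BGR2HSV))
for k in cont((H>105)&(H<130)&(S>130),60):print("blue",cv2.boundingRect(k),rect(ray("top",k,.09)))
E
```

```text
t 24.32 p [ 0.5005 -0.134   0.0954] rpy [-3.142  0.    -0.23 ] F [ 0.2 -0.1 -0.1] delta units [-0.0207 -0.3598 -0.0057]
blue (586, 387, 12, 13) (array([-196.9, -914.6]), array([41.9, 38.6]), 84.2)
blue (558, 380, 25, 20) (array([-178. , -835.1]), array([85. , 60.9]), 84.7)
blue (614, 315, 26, 52) (array([  -34.6, -1053.4]), array([ 98.1, 166.6]), 89.7)
blue (240, 178, 48, 37) (array([445.8, 134.5]), array([102.2, 141.6]), 7.1)
blue (320, 177, 40, 39) (array([ 445.4, -113.2]), array([125., 102.]), 76.7)
```

Both crates are down. I'll lift back and look at B's underside with the wrist camera.

Request:
{"name": "move_arm", "arguments": {
  "jaw": [0, 0, 0, 0, 0, 0, 0],
  "dp": [
    [0.01, 0, -0.05],
    [0.025, 0, -0.05],
    [0.03, 0, -0.05],
    [0.03, -0.015, -0.04],
    [0.03, -0.015, 0],
    [0, 0, 0],
    [0, 0, 0]
  ],
  "rotation": [
    [0, 0, 0],
    [0, 0, 0],
    [0, 0, 0],
    [0, 0, 0],
    [0, 0, 0],
    [0, 0, 0],
    [0, 0, 0]
  ]
}}

```text
clock: 25.35
position: [0.6026, -0.1336, 0.2471]
tool_rot: [3.141, 0.001, -0.23]
force: [-0.0, -0.6, -0.2]
grip_width: 0.0854
```

```bash
cat > see.py <<'E'
from h import *
import sys
to(0,0,0)
c=calibration("wrist");f=grab_frame("wrist");t=grab_frame("top")
H,S,V=cv2.split(cv2.cvtColor(f,cv2.COLOR_BGR2HSV))
for k in cont((H>40)&(H<90)&(S>80),60):print("green",cv2.boundingRect(k))
b=t.copy()
H,S,V=cv2.split(cv2.cvtColor(t,cv2.COLOR_BGR2HSV))
for k in cont((H>105)&(H<130)&(S>130),60):
    r=rect(ray("top",k,.09))
    if r[0][0]>0:print("blue",cv2.boundingRect(k),r)
cv2.imwrite("pics/%s.png"%sys.argv[1],np.hstack([cv2.resize(f,(480,300)),cv2.resize(t[100:250,200:360],(320,300))]))
E
python3 see.py c6
```

```text
t 25.35 p [ 0.6026 -0.1336  0.2471] rpy [ 3.141e+00  1.000e-03 -2.300e-01] F [-0.  -0.6 -0.2] delta units [-0.7712  0.0093  0.3096]
green (102, 275, 47, 30)
green (578, 9, 60, 62)
blue (240, 178, 48, 37) (array([445.8, 134.5]), array([102.2, 141.6]), 7.3)
blue (320, 177, 40, 39) (array([ 446.8, -106.7]), array([112.1, 101.9]), 77.0)
```

View pics/c6.png

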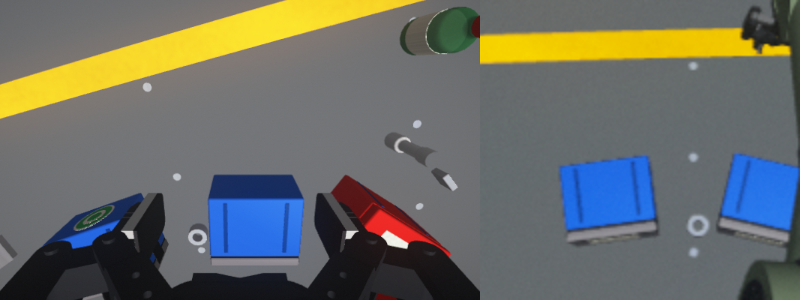

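The stamp is on crate A: a green disc at (95,215) in the left panel. B's underside, centred in that view, is plain. A's stamped face is at (0.496, 0.141) and must advance about 0.22 m to the line at x≈0.716. I'll move to A's lid side.

Request:
{"name": "move_arm", "arguments": {
  "jaw": [0, 0, 0, 0, 0, 0, 0, 0, 0, 0],
  "dp": [
    [0, 0, 0],
    [0, 0, 0],
    [-0.0373, -0.0511, 0],
    [-0.0373, -0.0511, 0],
    [-0.0373, -0.0511, 0],
    [-0.0373, -0.0511, 0],
    [-0.0373, -0.0511, 0],
    [-0.0373, -0.0511, 0],
    [-0.0373, -0.0511, 0],
    [0, 0, 0]
  ],
  "rotation": [
    [0, 0, -0.0567],
    [0, 0, -0.0567],
    [0, 0, 0],
    [0, 0, 0],
    [0, 0, 0],
    [0, 0, 0],
    [0, 0, 0],
    [0, 0, 0],
    [0, 0, 0],
    [0, 0, 0]
  ]
}}

```text
clock: 26.7
position: [0.3582, 0.1255, 0.2479]
tool_rot: [3.141, -0.001, 0.13]
force: [-0.4, -1.1, 0.1]
grip_width: 0.0855
```

```bash
python3 - <<'E'
from h import *
to(.356,.1235,.027);print(np.round(tool()[2]["qpos"],2))
E
```

```text
t 26.7 p [0.3582 0.1255 0.2479] rpy [ 3.141e+00 -1.000e-03  1.300e-01] F [-0.4 -1.1  0.1] delta units [-0.0033  0.0019  0.2761]
[ 0.06  0.08 -0.58  2.1   0.06  0.97 -1.99]
```

Request:
{"name": "move_arm", "arguments": {
  "jaw": [0, 0, 0, 0, 0, 0],
  "dp": [
    [-0.01, 0.002, 0.06],
    [0, 0, 0.06],
    [0, 0, 0.06],
    [0, 0, 0.06],
    [0, 0, 0.034],
    [0, 0, 0]
  ],
  "rotation": [
    [0, 0, -0.001],
    [0, 0, 0],
    [0, 0, 0],
    [0, 0, 0],
    [0, 0, 0],
    [0, 0, 0]
  ]
}}

```text
clock: 27.45
position: [0.3514, 0.1208, 0.0272]
tool_rot: [3.14, 0.003, 0.129]
force: [0.2, -0.6, 0.6]
grip_width: 0.0852
```

```bash
python3 - <<'E'
from h import *
to(.377,.126,.027);print(np.round(tool()[2]["qpos"],2))
E
```

```text
t 27.45 p [0.3514 0.1208 0.0272] rpy [3.14e+00 3.00e-03 1.29e-01] F [ 0.2 -0.6  0.6] delta units [ 0.0326 -0.0024  0.0002]
[-0.18  0.49 -0.38  2.35  0.5   0.38 -2.43]
```

Request:
{"name": "move_arm", "arguments": {
  "jaw": [0, 0, 0, 0, 0, 0, 0, 0, 0, 0],
  "dp": [
    [0.012, -0.0024, 0],
    [0.008, 0, 0],
    [0.01, 0, 0],
    [0.015, 0, 0],
    [0.015, 0, 0],
    [0.015, 0, 0],
    [0.015, 0, 0],
    [0.015, 0, 0],
    [0.015, 0, 0],
    [0.01, 0, 0]
  ],
  "rotation": [
    [0, 0, 0],
    [0, 0, 0],
    [0, 0, 0],
    [0, 0, 0],
    [0, 0, 0],
    [0, 0, 0],
    [0, 0, 0],
    [0, 0, 0],
    [0, 0, 0],
    [0, 0, 0]
  ]
}}

```text
clock: 28.7
position: [0.456, 0.137, 0.0282]
tool_rot: [-3.141, -0.0, 0.129]
force: [-5.6, -1.2, 3.3]
grip_width: 0.0854
```

```bash
python3 - <<'E'
from h import *
to(.377,.126,.027)
for n in("top","side"):
    t=grab_frame(n);H,S,V=cv2.split(cv2.cvtColor(t,cv2.COLOR_BGR2HSV))
    for k in cont((H>105)&(H<130)&(S>130),60):
        r=rect(ray(n,k,.09))
        if r[0][0]>0:print(n,cv2.boundingRect(k),r)
E
```

```text
t 28.7 p [0.456  0.137  0.0282] rpy [-3.141 -0.     0.129] F [-5.6 -1.2  3.3] delta units [-0.0997  0.0009  0.0015]
top (343, 180, 27, 37) (array([ 453.8, -173.2]), array([129.1,  63.2]), 28.0)
top (268, 151, 14, 12) (array([571.8, 100.9]), array([41.5, 35.8]), 89.9)
side (300, 204, 44, 63) (array([ 440.1, -146.1]), array([187.4, 102.8]), 76.8)
side (307, 129, 44, 59) (array([542.1, 108.6]), array([227.4, 109.6]), 84.5)
```

Request:
{"name": "move_arm", "arguments": {
  "jaw": [0, 0, 0, 0, 0, 0, 0, 0, 0],
  "dp": [
    [0.015, 0, 0],
    [0.018, 0, 0],
    [0.018, 0, 0],
    [0.018, 0, 0],
    [0.018, 0, 0],
    [0.018, 0, 0],
    [0.018, 0, 0],
    [0.015, 0, 0],
    [0.01, 0, 0]
  ],
  "rotation": [
    [0, 0, 0],
    [0, 0, 0],
    [0, 0, 0],
    [0, 0, 0],
    [0, 0, 0],
    [0, 0, 0],
    [0, 0, 0],
    [0, 0, 0],
    [0, 0, 0]
  ]
}}

```text
clock: 29.92
position: [0.5732, 0.1522, 0.0282]
tool_rot: [-3.142, 0.0, 0.129]
force: [-3.2, -0.5, 2.2]
grip_width: 0.0856
```

```bash
cat > chk.py <<'E'
from h import *
to(.377,.126,.027)
for n in("top","side"):
    t=grab_frame(n);cv2.imwrite(f"pics/{n}_last.png",t);H,S,V=cv2.split(cv2.cvtColor(t,cv2.COLOR_BGR2HSV))
    for k in cont((H>105)&(H<130)&(S>130),60):
        r=rect(ray(n,k,.09))
        if r[0][0]>0:print(n,cv2.boundingRect(k),r)
E
python3 chk.py
```

```text
t 29.93 p [0.5732 0.1522 0.0282] rpy [-3.142  0.     0.129] F [-3.2 -0.5  2.2] delta units [-0.2474  0.0009  0.0016]
side (301, 204, 43, 63) (array([ 440.7, -146.2]), array([186.5, 102.8]), 76.0)
side (346, 120, 41, 56) (array([660.7, 118.4]), array([231.3, 109.1]), 77.9)
```

Request:
{"name": "move_arm", "arguments": {
  "jaw": [0, 0, 0, 0, 0, 0, 0, 0, 0, 0],
  "dp": [
    [0.008, 0, 0],
    [0.004, 0, 0],
    [0, 0, 0],
    [-0.02, 0, 0],
    [-0.03, 0, 0],
    [0, 0, -0.06],
    [0, 0, -0.06],
    [-0.03, 0, -0.06],
    [-0.06, 0, -0.06],
    [-0.06, 0, 0]
  ],
  "rotation": [
    [0, 0, 0],
    [0, 0, 0],
    [0, 0, 0],
    [0, 0, 0],
    [0, 0, 0],
    [0, 0, 0],
    [0, 0, 0],
    [0, 0, 0],
    [0, 0, 0],
    [0, 0, 0]
  ]
}}

```text
clock: 31.28
position: [0.4275, 0.1338, 0.219]
tool_rot: [-3.141, -0.005, 0.129]
force: [0.4, 1.1, -0.3]
grip_width: 0.0856
```

```bash
python3 chk.py; python3 - <<'E'
import cv2,numpy as np
t=cv2.imread("pics/top_last.png");s=cv2.imread("pics/side_last.png")
cv2.imwrite("pics/c7.png",np.hstack([cv2.resize(t[100:260,150:470],(420,210)),cv2.resize(s[80:280,200:500],(380,253))[:210]]))
E
```

```text
t 31.27 p [0.4275 0.1338 0.219 ] rpy [-3.141 -0.005  0.129] F [ 0.4  1.1 -0.3] delta units [-0.0652  0.0017  0.2397]
top (320, 177, 50, 40) (array([ 443.7, -120.6]), array([140.5, 102. ]), 76.7)
top (233, 112, 47, 33) (array([660.8, 162.1]), array([101.7, 139.7]), 7.4)
side (300, 204, 44, 63) (array([ 440.1, -146.3]), array([187.1, 102.8]), 76.8)
side (340, 119, 49, 57) (array([660.5, 122.9]), array([225.6, 121.7]), 86.2)
```

View pics/c7.png

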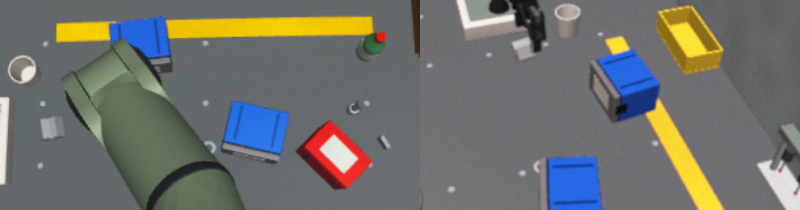

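The top view shows crate A's stamped face on the line: face centre (0.711, 0.169), line centre x≈0.716 there. B lies well short, at x≤0.50. I'll clear the arm to check the ring and the others.

Request:
{"name": "move_arm", "arguments": {
  "jaw": [0, 0, 0, 0, 0, 0, 0],
  "dp": [
    [0, 0, -0.05],
    [0, -0.05, -0.03],
    [0, -0.05, 0],
    [0, -0.05, 0],
    [0, -0.05, 0],
    [0, -0.03, 0],
    [0, 0, 0]
  ],
  "rotation": [
    [0, 0, 0],
    [0, 0, 0],
    [0, 0, 0],
    [0, 0, 0],
    [0, 0, 0],
    [0, 0, 0],
    [0, 0, 0]
  ]
}}

```text
clock: 32.25
position: [0.4031, 0.3174, 0.2803]
tool_rot: [-3.141, 0.0, 0.132]
force: [-0.1, -0.3, 0.1]
grip_width: 0.0854
```

```bash
python3 chk.py; python3 - <<'E'
from h import *
for n in("top","side"):
    a=cv2.imread(f"pics/{n}0.png");b=cv2.imread(f"pics/{n}_last.png")
    for m,z in(("ring",.02),("vb",.04),("bottle",.13),("plug",.1),("gb",.03),("cup",.07)):
        P={"ring":(.399,-.008),"vb":(.447,.379),"bottle":(.656,-.419),"plug":(.491,-.358),"gb":(.413,-.453),"cup":(.593,.452)}[m]
        u=proj(n,[*P,z/2])[0].astype(int);w=9 if m in("ring","gb") else 14
        A=a[u[1]-w:u[1]+w,u[0]-w:u[0]+w];B=b[u[1]-w-5:u[1]+w+5,u[0]-w-5:u[0]+w+5]
        r=cv2.matchTemplate(B,A,cv2.TM_CCOEFF_NORMED);_,v,_,l=cv2.minMaxLoc(r);print(n,m,round(v,2),l[0]-5,l[1]-5)
E
```

```text
t 32.25 p [0.4031 0.3174 0.2803] rpy [-3.141  0.     0.132] F [-0.1 -0.3  0.1] delta units [-0.0637  0.2333  0.3165]
top (320, 177, 50, 40) (array([ 443.6, -120.6]), array([140.5, 101.8]), 76.8)
top (233, 112, 47, 36) (array([660.8, 162.5]), array([101.8, 140.3]), 7.4)
side (301, 204, 43, 63) (array([ 440.7, -146.2]), array([186.5, 102.7]), 76.0)
side (340, 119, 49, 57) (array([660.5, 122.9]), array([225.6, 121.7]), 86.2)
top ring 1.0 0 0
top vb 0.18 5 5
top bottle 1.0 0 0
top plug 0.99 0 0
top gb 1.0 0 0
top cup 0.79 0 0
side ring 0.54 -1 0
side vb 0.99 0 0
side bottle 1.0 0 0
side plug 0.97 0 0
side gb 0.99 0 0
side cup 0.99 0 0
```

```bash
python3 -c "
from workcell import workorder
print(workorder.job_done())"
```

```text
the job is handed in; nothing more can be done
None
```

The job is done and handed in at about 32 s. Both crates lie on their sides with their undersides facing away from the robot, and the stamped one is on the yellow line.

- **Stamped crate:** the wrist camera showed the stamp on the left-hand crate. After I pushed it, its stamped face was centred at about (0.711, 0.169). That is about 5 mm short of the line's centre (x ≈ 0.716), well inside the 50 mm width.
- **Other crate:** the right-hand crate lies with its underside at x ≈ 0.49, about 0.2 m short of the line.
- **Bystanders:** none of the six moved between the first and last images, in at least one clear view each. The arm hid the V-block in the top view. The ring (top match 1.0) was a poor match in the side view, probably hidden in part by the other crate. The cup's match in the top view was also weaker, but it showed no shift.

**What went wrong on the way:**
- **Fingertip offset:** the fingertips turned out to be about 30 mm short of the reported TCP. My first two strokes passed over the first crate's lid without moving it.
- **Right-hand crate:** I nudged it 15 mm sideways first to keep it clear of the ring. Its first tip stopped short of over-centre and it dropped back upright about 20 mm nearer the robot. The second tip succeeded.
- **Forces:** I saw no more than about 6 N in the readings taken between moves.

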